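# Clear the overtall vial and close the sample box

### The job

The lid will not go down on the sample box because one of its vials is too tall. Take the tall vial out and stand it upright in the bore of the vial stand, then put the loose lid on the box so that it sits fully down on the rim all round. The short vials stay in the box; do not disturb the bottles behind.

Things in the scene. Friction and masses are not known exactly. Their poses are not given: they have to be found in the camera images.
- sample_box: open grey box fixed to the bench, 70 (x) x 102 (y) x 56 mm high, walls and floor 3 mm; dividers as high as the rim make 2 x 3 square wells of about 30 mm, centres at x = +-17 and y = 0, +-33 mm; four wells hold vials, two are empty. Origin: centre of its underside; x along its short side, y along its long side, z up
- lid_grip (a point): loose grey lid of the box, skirt down on the bench. Plate 81 (x) x 113 (y) x 3 mm; skirt hangs 14 mm below it, foot flared (to 86 x 118), fits round the box with 3 mm play a side until the plate meets the rim, either way round. Grip rib on top: 16 (x) x 62 (y) x 28 mm high. Point: rib centre, 31 mm above the skirt's foot; 73 mm above the box's underside when seated. y along rib and box's long side. 0.08-0.17 kg
- vial_stand: aluminium block fixed to the bench, 56 x 56 x 45 mm high, with one upright round bore in the middle of its top: 27 mm wide, 38 mm deep (bore floor 7 mm above the underside), mouth chamfered 3 mm. Origin: centre of its underside; z up
- tall_vial_mid (a point): the tall vial: pale body 21 mm in diameter, dark screw cap 22 mm in diameter and 20 mm high on top, 78 mm tall in all, 20 g. It starts upright in one of the wells, on the box floor, and rises 25 mm above the rim. Point: its centre, 39 mm above its foot; z along its axis, up. In the stand's bore the point is 46 mm above the stand's underside
- short_vial_a_mid (a point): screw-cap vial, pale body and dark cap, 18 mm diameter, 48 mm tall, standing upright in one of the box's wells, below the rim; it stays there. Point: its centre, half-way up; z along its axis
- short_vial_b_mid (a point): screw-cap vial, pale body and dark cap, 19 mm diameter, 42 mm tall, standing upright in one of the box's wells, below the rim; it stays there. Point: its centre, half-way up; z along its axis
- short_vial_c_mid (a point): screw-cap vial, pale body and dark cap, 18 mm diameter, 48 mm tall, standing upright in one of the box's wells, below the rim; it stays there. Point: its centre, half-way up; z along its axis
- white_bottle_mid (a point): white screw-cap bottle, 61 mm diameter, 126 mm tall, loose bystander standing beyond the work. Point: its centre, half-way up
- red_cap_bottle_mid (a point): white reagent bottle with a wide red cap, 57 mm diameter, 113 mm tall, loose bystander standing beyond the work. Point: its centre, half-way up
Things that resemble listed ones, but are neither listed nor needed, are in the scene too. Several things have the shape of the vial_stand; the one meant has the colours described above.

How it is judged:
By the outcome, as a careful person would: the job done as asked, in the order asked, and still so for the second after the job is handed in, with the robot touching nothing.
It also fails if it takes over 58 s, if anything falls off the work surface, if the arm or the gripper's body presses on something with over 40 N, if the wrist force passes 120 N, or if a joint passes its speed limit or range.

### The arm

A 7-joint arm with a two-finger parallel gripper is mounted at the origin on the work surface; the furniture and walls round the work are solid. World frame = base frame: x ahead of the robot, y to its left, z up, the work surface at z = 0. Lengths are in m, angles in rad, forces in N, time in s.
With the tool pointing down it reaches from about 0.4 to 0.875 m from the base axis. Payload 19.3 kg.
Tool frame: the origin (TCP) lies midway between the tips of the shut fingers; the grasp point (between the pads) lies 19 mm behind it (bot.pinch_z is the distance from the TCP to the grasp point, in m); z points along the fingers, y is the line along which they close (so a half turn about z gives the same grasp; the last joint's range is limited). The gripper opens to 85 mm and grips with 20 to 120 N. Pads are 22 mm wide; open, the fingers measure 114 mm over their backs; the gripper's body (76 mm by 85 mm) begins 54 mm behind the grasp point. The pads swing forward as they close: fully open they stand 13 mm farther back than shut.
Start: joints at [1.106, 0.521, -0.036, 1.599, 0.021, 1.021, -0.113], TCP at [0.24, -0.577, 0.209] pointing down, gripper open.
Joint ranges: [-2.91, 2.91], [-0.3, 2.13], [-1.5, 1.42], [0.17, 2.43], [-1.26, 4.41], [0.16, 1.93], [-2.52, 2.52]. Speed limits (rad/s): [1.89, 1.89, 2.39, 2.39, 3.01, 3.01, 3.01].

### API

Orientations are given as [roll, pitch, yaw] about the fixed x, y, z axes, in that order (R = Rz(yaw) Ry(pitch) Rx(roll)).
In Python, from workcell import observe, viewer, bot gives the robot as it stands. The module is installed in compiled form; this text tells all that it offers.
- The arm moves only by the tool play_rows, never from a script. Its argument "motion" is a list of rows, each a list of 7 numbers: the shift along the tool's x, y, z in cm, then the turn, a rotation vector about the tool's x, y, z in rad, then the opening, from -1 (shut) to 1 (fully open), so that 0 is half open. A call has exactly 5 rows; each row is the pose to reach, as a shift and turn from the pose commanded when the call began, along the tool's axes at that moment; what a row does not reach only later rows make up. A row lasts 1/10 s, in which the tool goes at most 50 mm and 8.59 degrees, less where a joint would pass 70% of its speed; a pose out of reach is approached as far as the arm can. A call with a gripper value outside its range is refused whole. The fingers move at their own pace and stop on an object; "squeeze" is the grip in N (left out, the last holds). Time passes only in rows, so rows that repeat a pose let the fingers close, or fill a call up. It gives the time, the measured TCP pose, the force, the opening and the grip force at its end, in the units of the state.
- observe(): the state, without advancing time (a new reading comes with each control period).
- viewer.grab_frame(name): name is "side" or "top" or "wrist"; returns (picture, depth): 420x560x3 uint8, red, green, blue; 420x560 float32, m along the optical axis (not along the pixel's ray), 0 where there is no reading.
- viewer.camera_info(name): a dict with "fx", "fy", "cx", "cy" (pixels), "R" (3x3) and "t" (3): a world point X has camera coordinates R X + t. Camera axes: x right, y down, z forward; pixel columns grow to the right and rows downward; lengths in m; the calibration is good to about 2 mm. A picture is of the moment at which its call begins: read the wrist's pose just before it. camera_info takes no time and is no camera call; for the wrist camera it gives the pose at the moment of the call.
- bot.job_done(): hands the job in; it is judged then, once.
The state is a dict: "clock": time; "qpos": joint angles; "qd": joint speeds; "joint_efforts": joint torques, N m; "position": TCP position; "tool_rot": TCP orientation; "force": force on the tool from outside, world axes, zero at the start; "moment": the same for the moment, N m; "grip_width": finger opening in m; "finger_force": force on a finger pad.
Only numpy, scipy, OpenCV 4.12 (cv2) and the standard library are available. Lean on these libraries where they do the work, as an engineer would, in place of code of your own. Each camera call takes 0.05 s, during which the arm holds its last target. There are 200 camera calls.

## Working session

There is one attempt and no reset: what is moved stays moved. The work goes in short steps, Python scripts to look and compute and a tool call to move; the robot and the scene stay as the last step left them, time stands still between calls to the robot, and variables do not carry over. Pictures are saved under pics/ and viewed, at most 10 in all, crops included, and the job is handed in when it is done.

Besides the shell and the picture viewer there is one more tool, called after ">>>" as name(argument=value, ...) on one line, values as JSON. play_rows: Moves the arm, as the interface text tells. Its arguments: {"type":"object","properties":{"motion":{"type":"array"},"squeeze":{"type":"number"}},"required":["motion"]}

```bash
mkdir -p pics
cat > h.py <<'E'
import numpy as np, cv2
from workcell import observe, viewer, bot
def grab(name,out=None):
    c=viewer.camera_info(name); p,d=viewer.grab_frame(name)
    np.savez('%s.npz'%name,p=p,d=d,R=c['R'],t=c['t'],k=[c['fx'],c['fy'],c['cx'],c['cy']])
    if out: cv2.imwrite('pics/'+out,p[:,:,::-1])
    return p,d,c
def load(name): return np.load('%s.npz'%name)
def pts(name):
    z=load(name); d=z['d']; fx,fy,cx,cy=z['k']; v,u=np.mgrid[:d.shape[0],:d.shape[1]]
    P=np.stack([(u-cx)/fx*d,(v-cy)/fy*d,d],-1)
    return (P-z['t'])@z['R']
E
python3 - <<'E'
from h import *
a=grab('top')[0];b=grab('side')[0]
s=observe();print(s['position'],s['tool_rot'],s['force'],s['clock'],s['grip_width'],bot.pinch_z)
cv2.imwrite('pics/top0.png',cv2.resize(a[:,:,::-1],(800,600)));cv2.imwrite('pics/side0.png',cv2.resize(b[:,:,::-1],(800,600)))
E
```

```text
[ 0.24023089 -0.57666313  0.20831785] [-3.14063816e+00  6.14977135e-05  3.94792084e-01] [-0.34259961 -0.20360693 -0.44352642] 0.1 0.08557342893046511 0.0187
```

View pics/top0.png

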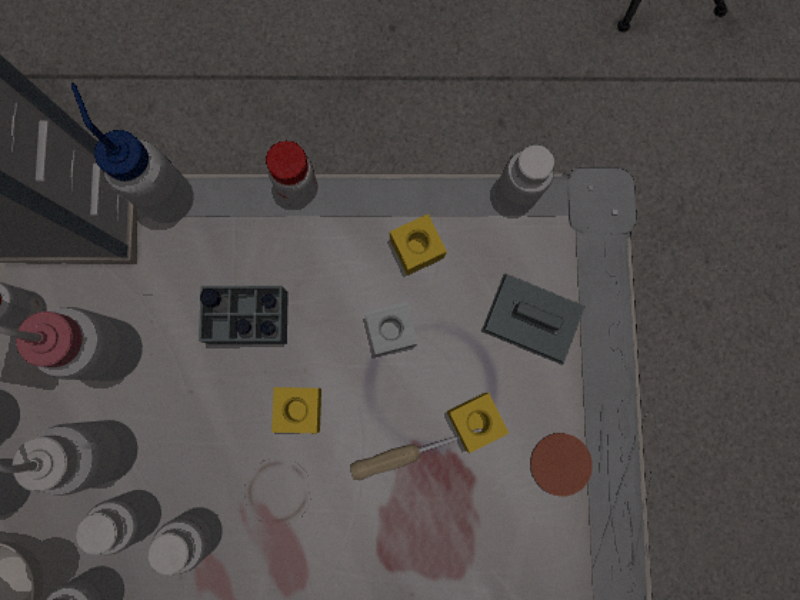

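View pics/side0.png

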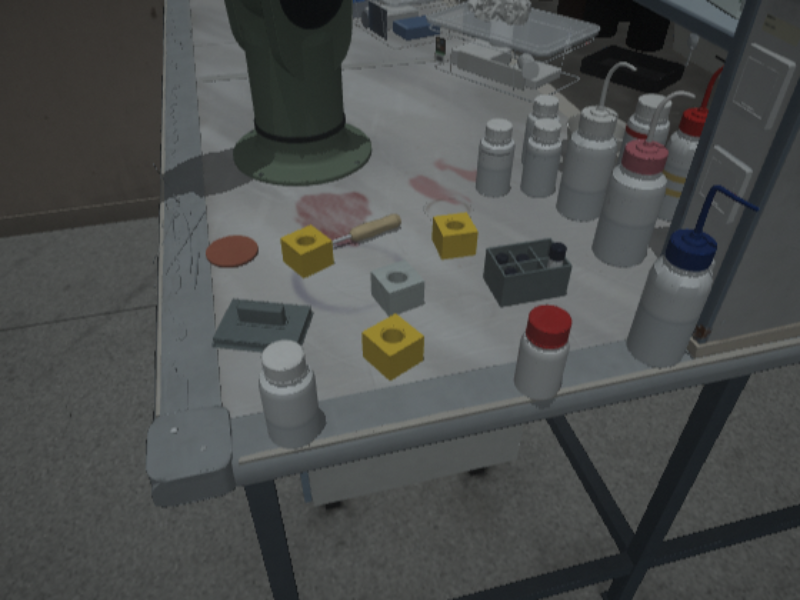

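The top view shows the box at (243,316), with the tall vial in its upper-left well at (210,297), and the lid at (534,318). There are four stand-shaped blocks: yellow at (417,243), (296,410) and (477,421), and bare grey at (390,329). The grey one fits "aluminium". I'll confirm it in a crop and measure.

Run:
```python
from h import *
z=load('top');p=z['p'];P=pts('top')
cv2.imwrite('pics/crop.png',cv2.resize(p[140:290,130:420][:,:,::-1],(800,414),interpolation=cv2.INTER_CUBIC))
def rect(name,u0,u1,v0,v1,zl,zh):
    Q=P[v0:v1,u0:u1].reshape(-1,3);Q=Q[(Q[:,2]>zl)&(Q[:,2]<zh)]
    (c,s,a)=cv2.minAreaRect(Q[:,:2].astype(np.float32)); print(name,len(Q),np.round(c,4),np.round(s,4),round(a,2),'med z',np.median(Q[:,2]).round(4),'mean',Q.mean(0).round(4))
rect('box',130,210,190,250,.045,.064)
rect('vial',130,170,190,225,.07,.1)
rect('stand',245,300,205,255,.038,.06)
rect('lidplate',330,415,185,260,.009,.025)
rect('rib',330,415,185,260,.036,.06)
rect('allbench',240,330,300,330,-.05,.03)
```

```text
box 915 [0.5066 0.2529] [0.0701 0.1027] 0.08 med z 0.0508 mean [0.5072 0.2471 0.0517]
vial 142 [0.5235 0.2865] [0.0211 0.0213] 88.61 med z 0.0799 mean [0.5234 0.2859 0.0792]
stand 769 [0.4881 0.0634] [0.0561 0.0559] 13.82 med z 0.0448 mean [0.4878 0.0635 0.0449]
lidplate 2174 [ 0.503  -0.1294] [0.1136 0.0816] 66.86 med z 0.0171 mean [ 0.5021 -0.1279  0.017 ]
rib 305 [ 0.503  -0.1293] [0.0621 0.0168] 67.72 med z 0.0443 mean [ 0.5027 -0.1284  0.044 ]
allbench 2582 [0.332  0.0428] [0.1675 0.0548] 89.34 med z 0.0012 mean [0.3314 0.0462 0.0059]
```

View pics/crop.png

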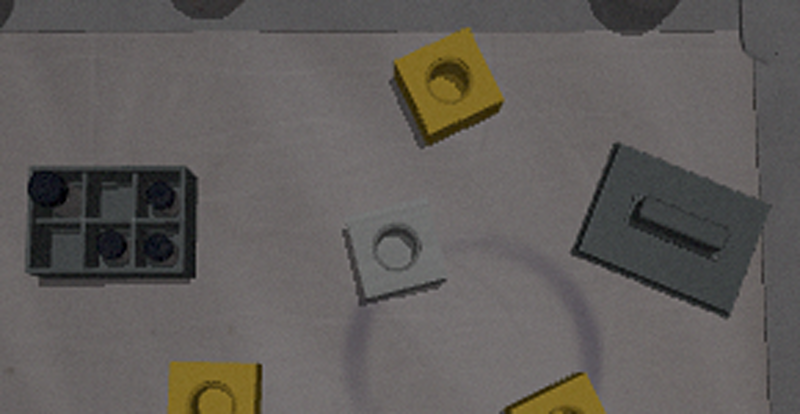

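The crop confirms the grey block (crop (395,248)) is the only bare-aluminium one. The tall vial is in the +x, +y well. Next I'll write a delta helper.

```bash
cat >> h.py <<'E'
from scipy.spatial.transform import Rotation as Ro
def go(*tg):
    s=observe();R0=Ro.from_euler('xyz',s['tool_rot'])
    print('at',np.round(s['position'],4),'rpy',np.round(s['tool_rot'],3),'F',np.round(s['force'],1),'w',round(s['grip_width'],4),'t',s['clock'])
    for x,y,z,yaw in tg:
        r=(R0.inv()*Ro.from_euler('xyz',[np.pi,0,yaw])).as_rotvec()
        print(np.round(R0.inv().apply(np.array([x,y,z])-s['position'])*100,2),np.round(r,3),'tgt',(x,y,z,yaw))
E
python3 -c "
from h import *
go((.42,-.3,.22,.95),(.50,0,.22,1.4),(.5235,.2865,.2,1.571))"
```

```text
at [ 0.2402 -0.5767  0.2083] rpy [-3.141  0.     0.395] F [-0.3 -0.2 -0.4] w 0.0856 t 0.1
[ 27.23 -18.63  -1.15] [-0.001 -0.    -0.555] tgt (0.42, -0.3, 0.22, 0.95)
[ 46.16 -43.24  -1.13] [-1.000e-03 -0.000e+00 -1.005e+00] tgt (0.5, 0, 0.22, 1.4)
[ 59.35 -68.78   0.89] [-1.000e-03 -1.000e-03 -1.176e+00] tgt (0.5235, 0.2865, 0.2, 1.571)
```

>>> play_rows(motion=[[4,-2.5,0,0,0,-0.1,1],[8,-5.3,-0.5,0,0,-0.22,1],[12,-8,-0.5,0,0,-0.34,1],[16,-11,-1,0,0,-0.45,1],[20,-13.7,-1,0,0,-0.55,1]])

```text
clock: 0.6
position: [0.3729, -0.3717, 0.2192]
tool_rot: [3.141, 0.0, 0.949]
force: [0.3, -1.0, -1.2]
grip_width: 0.0855
finger_force: 0.0
```

```bash
python3 -c "
from h import *
go((.46,-.13,.22,1.2),(.50,0.08,.22,1.5))"
```

```text
at [ 0.3729 -0.3717  0.2192] rpy [3.141 0.    0.949] F [ 0.3 -1.  -1.2] w 0.0855 t 0.6
[24.72 -7.   -0.09] [ 0.     0.    -0.251] tgt (0.46, -0.13, 0.22, 1.2)
[ 44.13 -15.98  -0.1 ] [ 0.     0.    -0.551] tgt (0.5, 0.08, 0.22, 1.5)
```

>>> play_rows(motion=[[4.7,-1.3,0,0,0,-0.07,1],[9.4,-2.7,0,0,0,-0.14,1],[14.1,-4.1,0,0,0,-0.21,1],[18.8,-5.4,0,0,0,-0.28,1],[23.5,-6.7,0,0,0,-0.35,1]])

```text
clock: 1.1
position: [0.4559, -0.142, 0.2189]
tool_rot: [3.141, 0.0, 1.297]
force: [0.9, -0.2, 0.5]
grip_width: 0.0857
finger_force: 0.0
```

```bash
python3 -c "
from h import *
go((.5235,.2865,.2,1.571))"
```

```text
at [ 0.4559 -0.142   0.2189] rpy [3.141 0.    1.297] F [ 0.9 -0.2  0.5] w 0.0857 t 1.1
[43.09 -5.06  1.88] [ 0.     0.    -0.274] tgt (0.5235, 0.2865, 0.2, 1.571)
```

>>> play_rows(motion=[[4.8,-0.6,0,0,0,-0.06,1],[9.6,-1.1,0,0,0,-0.11,1],[14.4,-1.7,0,0,0,-0.16,1],[19.2,-2.2,0,0,0,-0.22,1],[24,-2.8,0,0,0,-0.274,1]])

```text
clock: 1.6
position: [0.4941, 0.0965, 0.2188]
tool_rot: [3.142, 0.0, 1.571]
force: [1.9, -0.6, 0.0]
grip_width: 0.0853
finger_force: 0.0
```

```bash
python3 -c "
from h import *
go((.5235,.2865,.18,1.571))"
```

```text
at [0.4941 0.0965 0.2188] rpy [3.142 0.    1.571] F [ 1.9 -0.6  0. ] w 0.0853 t 1.6
[19.    2.94  3.88] [ 0.  0. -0.] tgt (0.5235, 0.2865, 0.18, 1.571)
```

>>> play_rows(motion=[[4.5,0.7,1,0,0,0,1],[9,1.4,2,0,0,0,1],[13.5,2.1,3,0,0,0,1],[17.5,2.7,3.6,0,0,0,1],[19,2.94,3.9,0,0,0,1]])

```text
clock: 2.1
position: [0.5229, 0.2888, 0.1788]
tool_rot: [-3.14, -0.001, 1.573]
force: [-0.0, -1.0, -0.4]
grip_width: 0.0854
finger_force: 0.0
```

Run:
```python
from h import *
p,d,c=grab('wrist')
cv2.imwrite('pics/w1.png',p[:,:,::-1])
P=pts('wrist')
for n,a,b in (('vial',.07,.095),('rim',.05,.062)):
    m=(P[...,2]>a)&(P[...,2]<b)&(abs(P[...,0]-.507)<.06)&(abs(P[...,1]-.253)<.08)
    Q=P[m]; r=cv2.minAreaRect(Q[:,:2].astype(np.float32)); print(n,len(Q),np.round(r[0],4),np.round(r[1],4),r[2],np.median(Q[:,2]),Q[:,:2].min(0).round(4),Q[:,:2].max(0).round(4))
go((.5235,.2865,.06,1.571))
```

```text
vial 482 [0.5233 0.2874] [0.0215 0.0211] 89.42713928222656 0.07973205133184791 [0.5128 0.2766] [0.5339 0.2981]
rim 1444 [0.5058 0.2529] [0.1023 0.0701] 89.81590270996094 0.05505769588959149 [0.4706 0.2018] [0.5409 0.3041]
at [0.5229 0.2893 0.1785] rpy [-3.140e+00 -2.000e-03  1.573e+00] F [-3.5  1.8 -1.5] w 0.085 t 2.15
[-0.3   0.08 11.85] [-0.002 -0.002  0.002] tgt (0.5235, 0.2865, 0.06, 1.571)
```

View pics/w1.png

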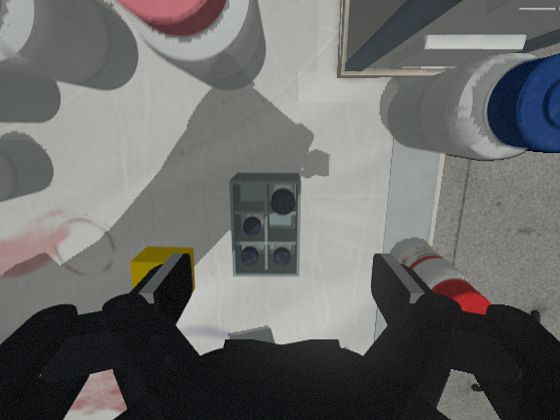

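The wrist view shows the tall cap at (283,201) in its corner well, matching the top-view measurement. I'll descend and grip.

>>> play_rows(motion=[[0,0,3.5,0,0,0,1],[0,0,7,0,0,0,0.7],[0,0,10,0,0,0,0.4],[0,0,12,0,0,0,0.2],[0,0,12,0,0,0,0.2]])

```text
clock: 2.65
position: [0.5227, 0.283, 0.0574]
tool_rot: [-3.138, 0.002, 1.568]
force: [0.2, -0.4, 1.4]
grip_width: 0.0514
finger_force: 0.0
```

```bash
python3 -c "
from h import *
go((.5233,.287,.058,1.571))"
```

```text
at [0.5227 0.283  0.0574] rpy [-3.138e+00  2.000e-03  1.568e+00] F [ 0.2 -0.4  1.4] w 0.0514 t 2.65
[ 0.4   0.06 -0.06] [-0.004  0.002 -0.003] tgt (0.5233, 0.287, 0.058, 1.571)
```

>>> play_rows(motion=[[0.1,0,0,0,0,0,0.2],[0.1,0,0,0,0,0,-0.2],[0.1,0,0,0,0,0,-1],[0.1,0,0,0,0,0,-1],[0.1,0,0,0,0,0,-1]], squeeze=40)

```text
clock: 3.15
position: [0.5242, 0.2856, 0.0603]
tool_rot: [3.141, -0.0, 1.569]
force: [-0.6, -0.5, -0.6]
grip_width: 0.0003
finger_force: 0.0
```

>>> play_rows(motion=[[0,0,0,0,0,0,-1],[0,0,0,0,0,0,-1],[0,0,0,0,0,0,-1],[0,0,-0.3,0,0,0,-1],[0,0,-1,0,0,0,-1]])

```text
clock: 3.65
position: [0.5237, 0.2855, 0.0698]
tool_rot: [-3.141, 0.0, 1.569]
force: [-0.2, -0.2, -0.4]
grip_width: 0.0
finger_force: 0.0
```

```bash
python3 -c "
from h import *
go((.5233,.287,.18,1.571))"
```

```text
at [0.5237 0.2855 0.0698] rpy [-3.141  0.     1.569] F [-0.2 -0.2 -0.4] w 0.0 t 3.65
[  0.15  -0.05 -11.02] [-0.001  0.    -0.002] tgt (0.5233, 0.287, 0.18, 1.571)
```

The fingers shut on nothing, so I'll look.

Run:
```python
from h import *
p,d,c=grab('wrist'); q,e,f=grab('side')
a=cv2.resize(q[140:230,310:430],(533,400),interpolation=cv2.INTER_CUBIC)
im=np.hstack([cv2.resize(p,(267,200)),cv2.resize(p[150:300,180:380],(267,200))]); im=np.vstack([im[:, :533] if im.shape[1]>=533 else im,a]) if im.shape[1]==533 else np.vstack([im,cv2.resize(a,(im.shape[1],400))])
cv2.imwrite('pics/s2.png',im[:,:,::-1])
```

```text
(no output)
```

View pics/s2.png

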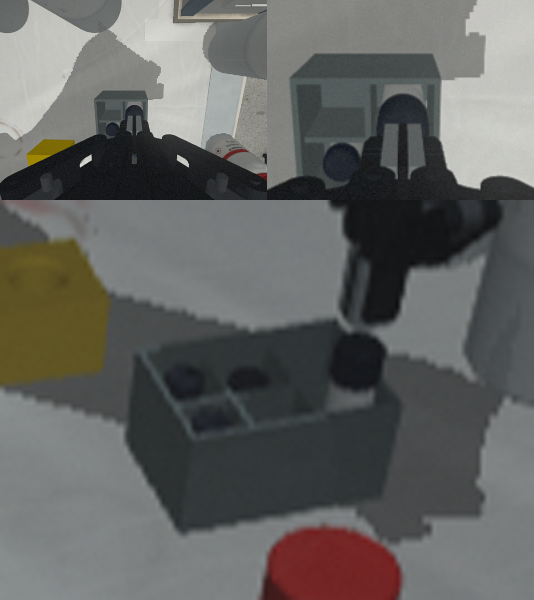

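Run:
```python
from h import *
s=observe();print(s['position'],s['tool_rot'],s['grip_width'])
P=pts('side');
m=(abs(P[...,0]-.5235)<.04)&(abs(P[...,1]-.2865)<.04)&(P[...,2]>.058)&(P[...,2]<.2)
Q=P[m]
for a in np.arange(.058,.15,.006):
    q=Q[(Q[:,2]>=a)&(Q[:,2]<a+.006)]
    if len(q): print(round(a,3),len(q),q.min(0).round(4),q.max(0).round(4))
```

```text
[0.52439713 0.28600516 0.07090265] [ 3.14043041e+00 -7.47978276e-04  1.56879358e+00] -0.0003198503414048355
0.058 23 [0.5202 0.2739 0.0582] [0.5339 0.2928 0.0639]
0.064 33 [0.5158 0.2741 0.0645] [0.5349 0.2924 0.0699]
0.07 26 [0.5191 0.2737 0.07  ] [0.5345 0.2911 0.076 ]
0.076 68 [0.515  0.273  0.0761] [0.5355 0.2959 0.082 ]
0.082 3 [0.5178 0.282  0.0821] [0.5303 0.288  0.0824]
0.088 1 [0.5272 0.2794 0.0926] [0.5272 0.2794 0.0926]
0.094 19 [0.5188 0.2735 0.0945] [0.5341 0.292  0.0999]
0.1 29 [0.5175 0.2728 0.1002] [0.5384 0.2917 0.1059]
0.106 34 [0.5173 0.2729 0.106 ] [0.5381 0.2916 0.112 ]
0.112 39 [0.516  0.2731 0.112 ] [0.5391 0.2922 0.1179]
0.118 36 [0.5085 0.2729 0.1185] [0.5387 0.2894 0.1239]
0.124 34 [0.5169 0.273  0.124 ] [0.5392 0.2918 0.1297]
0.13 17 [0.5122 0.2719 0.1305] [0.5382 0.2779 0.1358]
0.136 39 [0.4964 0.271  0.1361] [0.5538 0.2953 0.142 ]
0.142 85 [0.4883 0.2705 0.1421] [0.5605 0.2941 0.148 ]
0.148 56 [0.4852 0.2707 0.1481] [0.5614 0.2958 0.1537]
```

The depth puts the shut fingertips at z≈0.094 while the reported TCP is 0.071, so the real tips sit about 23 mm higher than reported. The vial is untouched. I'll reopen and go 3.6 cm lower.

>>> play_rows(motion=[[0,0,-0.5,0,0,0,0.3],[0,0,-0.5,0,0,0,0.3],[0,0,-0.5,0,0,0,0.3],[0,0,-0.5,0,0,0,0.3],[0,0,-0.5,0,0,0,0.3]])

```text
clock: 4.25
position: [0.5239, 0.2856, 0.0746]
tool_rot: [-3.141, 0.0, 1.569]
force: [0.5, 1.2, -0.3]
grip_width: 0.0555
finger_force: 0.0
```

>>> play_rows(motion=[[0.1,0,1,0,0,0,0.3],[0.1,0,2,0,0,0,0.3],[0.1,0,3,0,0,0,0.3],[0.1,0,3.6,0,0,0,0.3],[0.1,0,4,0,0,0,0.3]])

```text
clock: 4.75
position: [0.5236, 0.2865, 0.0338]
tool_rot: [-3.141, 0.0, 1.569]
force: [-0.3, -0.5, 0.6]
grip_width: 0.0556
finger_force: 0.0
```

Run:
```python
from h import *
grab('side');go((.5233,.287,.035,1.571))
P=pts('side');
m=(abs(P[...,0]-.5235)<.08)&(abs(P[...,1]-.2865)<.04)&(P[...,2]>.05)&(P[...,2]<.2)&(abs(P[...,0]-.5235)>.015)
Q=P[m]
for a in np.arange(.05,.12,.006):
    q=Q[(Q[:,2]>=a)&(Q[:,2]<a+.006)]
    if len(q): print(round(a,3),len(q),q.min(0).round(4),q.max(0).round(4))
```

```text
at [0.5235 0.2864 0.0336] rpy [-3.141e+00  1.000e-03  1.569e+00] F [-0.5 -0.5 -1.3] w 0.0552 t 4.8
[ 0.06 -0.02 -0.14] [-0.001  0.001 -0.002] tgt (0.5233, 0.287, 0.035, 1.571)
0.05 78 [0.4688 0.2466 0.05  ] [0.5421 0.2842 0.0559]
0.056 25 [0.4718 0.2524 0.0562] [0.5581 0.2944 0.0619]
0.062 31 [0.4899 0.2737 0.0623] [0.5617 0.2934 0.0675]
0.068 54 [0.4901 0.2737 0.0681] [0.5648 0.296  0.0739]
0.074 60 [0.4901 0.2731 0.0742] [0.5657 0.2962 0.0799]
0.08 50 [0.4867 0.2738 0.0801] [0.5655 0.2955 0.0859]
0.086 67 [0.4879 0.273  0.0861] [0.5648 0.2962 0.092 ]
0.092 51 [0.4815 0.2743 0.0921] [0.5646 0.2963 0.0978]
0.098 42 [0.4698 0.2723 0.0981] [0.5663 0.2969 0.104 ]
0.104 72 [0.4704 0.2716 0.1043] [0.5822 0.2968 0.1099]
0.11 93 [0.4672 0.2708 0.1101] [0.5831 0.2974 0.116 ]
0.116 75 [0.4639 0.2699 0.1161] [0.5857 0.2967 0.122 ]
```

>>> play_rows(motion=[[0.1,0,-0.2,0,0,0,0],[0.1,0,-0.2,0,0,0,-0.3],[0.1,0,-0.2,0,0,0,-1],[0.1,0,-0.2,0,0,0,-1],[0.1,0,-0.2,0,0,0,-1]], squeeze=40)

```text
clock: 5.3
position: [0.5242, 0.2879, 0.0374]
tool_rot: [3.141, -0.001, 1.569]
force: [-1.3, 0.3, 6.8]
grip_width: 0.0208
finger_force: 38.9
```

>>> play_rows(motion=[[0,0,0,0,0,0,-1],[0,0,0,0,0,0,-1],[0,0,-1,0,0,0,-1],[0,0,-2,0,0,0,-1],[0,0,-3,0,0,0,-1]])

```text
clock: 5.8
position: [0.5241, 0.2877, 0.068]
tool_rot: [3.141, -0.0, 1.569]
force: [0.5, 0.4, 0.5]
grip_width: 0.0206
finger_force: 39.1
```

```bash
python3 -c "
from h import *
go((.5233,.287,.14,1.571))"
```

```text
at [0.5241 0.2877 0.068 ] rpy [ 3.141 -0.     1.569] F [0.5 0.4 0.5] w 0.0206 t 5.8
[-0.07 -0.08 -7.2 ] [ 0.001 -0.    -0.002] tgt (0.5233, 0.287, 0.14, 1.571)
```

>>> play_rows(motion=[[0,0,-2,0,0,0,-1],[0,0,-4,0,0,0,-1],[0,0,-6,0,0,0,-1],[-0.5,0,-7,0,0,0,-1],[-2.5,-0.5,-7.5,0,0,0,-1]])

```text
clock: 6.3
position: [0.5192, 0.264, 0.1432]
tool_rot: [3.14, -0.002, 1.57]
force: [0.3, 0.2, -0.9]
grip_width: 0.0211
finger_force: 39.1
```

Run:
```python
from h import *
go((.488,.0635,.14,1.571))
```

```text
at [0.5192 0.264  0.1432] rpy [ 3.14e+00 -2.00e-03  1.57e+00] F [ 0.3  0.2 -0.9] w 0.0211 t 6.3
[-20.05  -3.11   0.28] [ 0.002 -0.002 -0.001] tgt (0.488, 0.0635, 0.14, 1.571)
```

>>> play_rows(motion=[[-4,-0.6,0,0,0,0,-1],[-8,-1.2,0,0,0,0,-1],[-12,-1.9,0,0,0,0,-1],[-16,-2.5,0,0,0,0,-1],[-19,-3,0,0,0,0,-1]])

```text
clock: 6.8
position: [0.4878, 0.0697, 0.1419]
tool_rot: [-3.141, 0.001, 1.567]
force: [0.1, 0.7, -0.1]
grip_width: 0.0208
finger_force: 39.1
```

>>> play_rows(motion=[[-0.8,-0.1,0,0,0,0,-1],[-1,-0.1,0,0,0,0,-1],[-1,-0.1,0,0,0,0,-1],[-1,-0.1,0,0,0,0,-1],[-1,-0.1,0,0,0,0,-1]])

```text
clock: 7.3
position: [0.4875, 0.0638, 0.1418]
tool_rot: [-3.142, -0.0, 1.57]
force: [-0.5, 0.5, -0.4]
grip_width: 0.0208
finger_force: 39.1
```

Run:
```python
from h import *
p,d,c=grab('wrist');q,e,f=grab('side')
go((.488,.0635,.14,1.571))
im=np.hstack([cv2.resize(p,(400,300)),cv2.resize(q[100:250,200:400],(400,300))])
cv2.imwrite('pics/st.png',im[:,:,::-1])
for n in ('wrist','side'):
  P=pts(n)
  for a,b in ((.04,.05),(.09,.105),(.105,.12),(.12,.135),(.135,.15),(.15,.165),(.165,.18),(.18,.2)):
    m=(P[...,2]>a)&(P[...,2]<b)&(abs(P[...,0]-.488)<.05)&(abs(P[...,1]-.0635)<.05)
    Q=P[m]
    if len(Q)>5:
        r=cv2.minAreaRect(Q[:,:2].astype(np.float32)); print(n,a,len(Q),np.round(r[0],4),np.round(r[1],4),Q.min(0).round(4),Q.max(0).round(4))
```

```text
at [0.4875 0.0635 0.1417] rpy [-3.141 -0.     1.57 ] F [-0.5 -0.6  0.3] w 0.0206 t 7.4
[0.   0.05 0.17] [-0.    -0.    -0.001] tgt (0.488, 0.0635, 0.14, 1.571)
wrist 0.04 2610 [0.4871 0.0632] [0.0561 0.0565] [0.4539 0.03   0.04  ] [0.5206 0.097  0.0468]
wrist 0.105 136 [0.4864 0.07  ] [0.0199 0.0076] [0.4766 0.0656 0.1081] [0.4965 0.0738 0.12  ]
wrist 0.12 224 [0.4864 0.0699] [0.0204 0.008 ] [0.4766 0.065  0.12  ] [0.4969 0.0739 0.135 ]
wrist 0.135 293 [0.4871 0.0692] [0.0091 0.0207] [0.4767 0.0644 0.135 ] [0.4973 0.0737 0.15  ]
wrist 0.15 328 [0.4871 0.0697] [0.0214 0.0083] [0.4767 0.0647 0.1501] [0.4976 0.0739 0.165 ]
wrist 0.165 1065 [0.4873 0.0649] [0.0483 0.0223] [0.4631 0.0538 0.1651] [0.5114 0.0761 0.18  ]
wrist 0.18 3086 [0.4873 0.0644] [0.0238 0.0481] [0.4632 0.0524 0.18  ] [0.5114 0.0763 0.2   ]
side 0.04 480 [0.4871 0.0611] [0.0599 0.0577] [0.453  0.0272 0.04  ] [0.522  0.0943 0.0476]
side 0.105 54 [0.4931 0.0612] [0.0106 0.021 ] [0.4874 0.0507 0.1073] [0.4984 0.0716 0.1199]
side 0.12 79 [0.4925 0.0587] [0.0212 0.0119] [0.4832 0.0505 0.1201] [0.4988 0.0704 0.1349]
side 0.135 79 [0.4921 0.0589] [0.0209 0.0121] [0.483  0.0502 0.1352] [0.4989 0.0706 0.1495]
side 0.15 60 [0.4962 0.0607] [0.0154 0.0186] [0.4891 0.051  0.1502] [0.5041 0.0704 0.165 ]
side 0.165 90 [0.495  0.0557] [0.0405 0.0189] [0.473  0.0496 0.1658] [0.5118 0.0723 0.18  ]
side 0.18 171 [0.4924 0.0567] [0.0477 0.0223] [0.4661 0.0498 0.1802] [0.5134 0.0741 0.1999]
```

View pics/st.png

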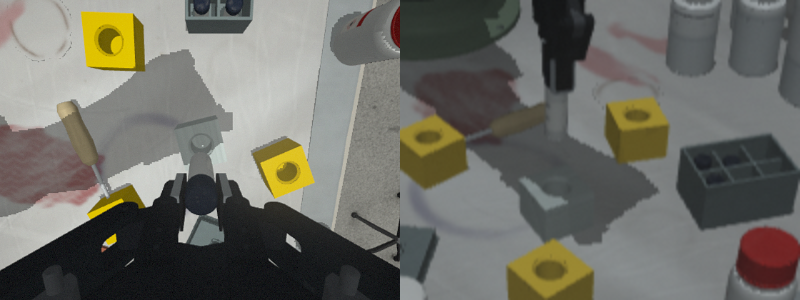

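The wrist view shows the vial hanging straight, with the stand's bore at (200,140) just ahead. Each camera puts the vial within 1 mm of the stand's axis. I'll lower it.

>>> play_rows(motion=[[0,0,2,0,0,0,-1],[0,0,4,0,0,0,-1],[0,0,5.5,0,0,0,-1],[0,0,6,0,0,0,-1],[0,0,6.5,0,0,0,-1]])

```text
clock: 7.9
position: [0.4876, 0.0631, 0.0767]
tool_rot: [-3.141, -0.0, 1.569]
force: [-0.2, -0.2, -0.1]
grip_width: 0.0209
finger_force: 39.2
```

>>> play_rows(motion=[[0,0,0.8,0,0,0,-1],[0,0,1.6,0,0,0,-1],[0,0,2.4,0,0,0,-1],[0,0,3,0,0,0,-1],[0,0,3.3,0,0,0,-1]])

```text
clock: 8.4
position: [0.4873, 0.0627, 0.0432]
tool_rot: [-3.141, 0.0, 1.569]
force: [0.0, -0.2, 0.2]
grip_width: 0.0204
finger_force: 39.2
```

Run:
```python
from h import *
go((.488,.0635,.04,1.571))
```

```text
at [0.4873 0.0627 0.0432] rpy [-3.141  0.     1.569] F [ 0.  -0.2  0.2] w 0.0204 t 8.4
[0.08 0.07 0.32] [-0.001  0.    -0.002] tgt (0.488, 0.0635, 0.04, 1.571)
```

>>> play_rows(motion=[[0,0,0.25,0,0,0,-1],[0,0,0.25,0,0,0,-1],[0,0,0.25,0,0,0,-0.2],[0,0,0.25,0,0,0,0.2],[0,0,0.25,0,0,0,0.2]])

```text
clock: 8.9
position: [0.4876, 0.0627, 0.0414]
tool_rot: [3.141, -0.0, 1.569]
force: [0.2, -0.3, 1.2]
grip_width: 0.0511
finger_force: 0.0
```

>>> play_rows(motion=[[0,0,0,0,0,0,0.3],[0,0,-1,0,0,0,0.3],[0,0,-3,0,0,0,0.3],[0,0,-6,0,0,0,0.5],[0,0,-10,0,0,0,0.5]])

```text
clock: 9.4
position: [0.4866, 0.0628, 0.1422]
tool_rot: [-3.139, -0.0, 1.569]
force: [0.1, -0.8, 0.4]
grip_width: 0.0644
finger_force: 0.0
```

Run:
```python
from h import *
q,e,f=grab('top');P=pts('top')
m=(P[...,2]>.06)&(P[...,2]<.1)&(abs(P[...,0]-.488)<.03)&(abs(P[...,1]-.0635)<.03)
Q=P[m]; print(len(Q),Q.mean(0),Q.min(0),Q.max(0))
yaw=np.pi/2-np.deg2rad(22.7)
go((.503,-.1295,.14,yaw))
```

```text
<stdin>:4: RuntimeWarning: Mean of empty slice.
  ret = um.true_divide(
Traceback (most recent call last):
ValueError: zero-size array to reduction operation minimum which has no identity
```

Run:
```python
from h import *
grab('side');P=pts('side')
m=(P[...,2]>.05)&(P[...,2]<.1)&(abs(P[...,0]-.488)<.03)&(abs(P[...,1]-.0635)<.03)
Q=P[m]; print(len(Q),Q.mean(0),Q.min(0),Q.max(0))
go((.503,-.1295,.14,np.pi/2-np.deg2rad(22.7)))
```

```text
200 [0.49253998 0.05838955 0.07179384] [0.47666183 0.04886181 0.05025249] [0.49906517 0.06936225 0.08700209]
at [0.4896 0.0633 0.146 ] rpy [ 3.135e+00 -1.000e-03  1.569e+00] F [-0.5 -0.4 -0.8] w 0.0642 t 9.5
[-19.28   1.38   0.6 ] [ 0.006 -0.002  0.394] tgt (0.503, -0.1295, 0.14, np.float64(1.1746065865921838))
```

>>> play_rows(motion=[[-4.5,0.3,0.3,0,0,0.1,0.5],[-9,0.6,0.3,0,0,0.2,0.5],[-13.5,1,0.3,0,0,0.3,0.5],[-17.5,1.3,0.3,0,0,0.37,0.5],[-19.3,1.4,0.3,0,0,0.394,0.5]])

```text
clock: 10.0
position: [0.5007, -0.1341, 0.1386]
tool_rot: [3.141, 0.001, 1.169]
force: [-0.2, 1.2, 0.2]
grip_width: 0.0639
finger_force: 0.0
```

>>> play_rows(motion=[[0,0,1,0,0,0,0.3],[0,0,2,0,0,0,0.3],[0,0,3,0,0,0,0.3],[0,0,3,0,0,0,0.3],[0,0,3,0,0,0,0.3]])

```text
clock: 10.5
position: [0.5011, -0.1294, 0.1081]
tool_rot: [-3.141, -0.0, 1.176]
force: [-0.4, 0.2, -0.2]
grip_width: 0.0555
finger_force: 0.0
```

Run:
```python
from h import *
p,d,c=grab('wrist');grab('side')
for n in ('wrist','side'):
  P=pts(n)
  m=(P[...,2]>.032)&(P[...,2]<.06)&(abs(P[...,0]-.503)<.05)&(abs(P[...,1]+.1294)<.05)
  Q=P[m]
  print(n,len(Q),cv2.minAreaRect(Q[:,:2].astype(np.float32)),np.median(Q[:,2]))
  for a in (.08,.09,.1,.11,.12):
    m=(P[...,2]>a)&(P[...,2]<a+.01)&(abs(P[...,0]-.503)<.06)&(abs(P[...,1]+.1294)<.06); Q=P[m]
    if len(Q)>5: r=cv2.minAreaRect(Q[:,:2].astype(np.float32)); print(a,len(Q),np.round(r[0],4),np.round(r[1],4),r[2])
cv2.imwrite('pics/lid.png',p[:,:,::-1])
go((.503,-.1295,0,np.pi/2-np.deg2rad(22.7)))
```

```text
wrist 1520 ((0.5026851892471313, -0.1290275752544403), (0.06083887442946434, 0.0159063171595335), 66.93575286865234) 0.04417437965548554
side 323 ((0.5040770173072815, -0.13124853372573853), (0.061856549233198166, 0.019814375787973404), 64.77198791503906) 0.04331737066831817
at [ 0.5014 -0.1299  0.1086] rpy [ 3.141 -0.     1.176] F [-0.3 -0.   0.5] w 0.0553 t 10.6
[ 0.09  0.13 10.86] [ 0.    -0.     0.001] tgt (0.503, -0.1295, 0, np.float64(1.1746065865921838))
```

View pics/lid.png

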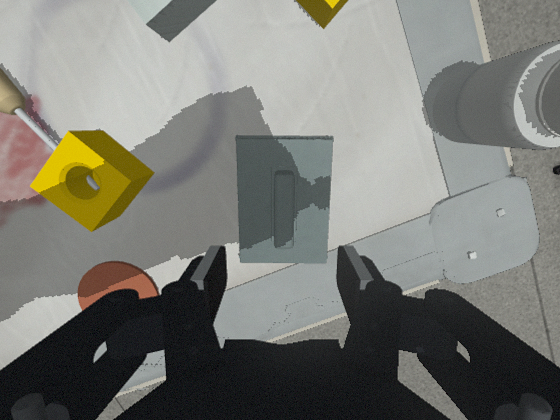

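The wrist view shows the rib at (284,210), parallel to the fingers and centred between them. I'll descend 10.8 cm and grip.

>>> play_rows(motion=[[0,0.1,3,0,0,0,0.3],[0,0.1,6,0,0,0,0.3],[0,0.1,8,0,0,0,0.3],[0,0.1,9.5,0,0,0,0.3],[0,0.1,10.5,0,0,0,0.3]])

```text
clock: 11.1
position: [0.5019, -0.1305, 0.0026]
tool_rot: [-3.141, 0.0, 1.175]
force: [-0.2, 0.0, 0.2]
grip_width: 0.0556
finger_force: 0.0
```

Run:
```python
from h import *
grab('side');P=pts('side')
for a in np.arange(.015,.05,.005):
    m=(P[...,2]>a)&(P[...,2]<a+.005)&(abs(P[...,0]-.503)<.08)&(abs(P[...,1]+.1294)<.05); Q=P[m]
    if len(Q): print(a.round(3),len(Q),Q.min(0).round(4),Q.max(0).round(4))
go((.503,-.1295,0,np.pi/2-np.deg2rad(22.7)))
```

```text
0.015 793 [ 0.4559 -0.1793  0.015 ] [ 0.5527 -0.0794  0.0199]
0.02 42 [ 0.4969 -0.1757  0.02  ] [ 0.5215 -0.0985  0.0249]
0.025 39 [ 0.474  -0.1609  0.0252] [ 0.5346 -0.1015  0.03  ]
0.03 64 [ 0.4712 -0.1468  0.0302] [ 0.5378 -0.1012  0.0348]
0.035 76 [ 0.4713 -0.1548  0.035 ] [ 0.5412 -0.1022  0.04  ]
0.04 124 [ 0.4732 -0.153   0.0401] [ 0.5422 -0.1013  0.045 ]
0.045 72 [ 0.473  -0.1537  0.045 ] [ 0.5422 -0.105   0.0499]
0.05 44 [ 0.4743 -0.1547  0.0501] [ 0.5447 -0.1099  0.0549]
at [ 0.5015 -0.1304  0.0017] rpy [-3.14   0.     1.175] F [-1.1 -0.  -1.9] w 0.0553 t 11.15
[0.14 0.1  0.17] [-0.001  0.     0.001] tgt (0.503, -0.1295, 0, np.float64(1.1746065865921838))
```

>>> play_rows(motion=[[0.1,0.1,0.2,0,0,0,0],[0.1,0.1,0.2,0,0,0,-0.4],[0.1,0.1,0.2,0,0,0,-1],[0.1,0.1,0.2,0,0,0,-1],[0.1,0.1,0.2,0,0,0,-1]], squeeze=70)

```text
clock: 11.65
position: [0.5039, -0.1303, 0.0022]
tool_rot: [3.14, -0.0, 1.175]
force: [-1.2, 1.1, 5.8]
grip_width: 0.0147
finger_force: 68.8
```

>>> play_rows(motion=[[0,0,0,0,0,0,-1],[0,0,0,0,0,0,-1],[0,0,-1,0,0,0,-1],[0,0,-3,0,0,0,-1],[0,0,-5,0,0,0,-1]])

```text
clock: 12.15
position: [0.5032, -0.1301, 0.0526]
tool_rot: [-3.141, 0.0, 1.175]
force: [-0.0, -0.8, -1.7]
grip_width: 0.0141
finger_force: 68.4
```

Run:
```python
from h import *
go((.56,.0,.16,1.571),(.506,.253,.16,1.571))
```

```text
at [ 0.5032 -0.1301  0.0526] rpy [-3.141  0.     1.175] F [-0.  -0.8 -1.7] w 0.0141 t 12.15
[ 14.2    0.22 -10.74] [-0.    -0.    -0.396] tgt (0.56, 0.0, 0.16, 1.571)
[ 35.46 -14.52 -10.74] [-0.    -0.    -0.396] tgt (0.506, 0.253, 0.16, 1.571)
```

>>> play_rows(motion=[[0,0,-3,0,0,0,-1],[0,0,-6,0,0,0,-1],[1.5,-0.6,-8.5,0,0,-0.05,-1],[4.5,-1.8,-10,0,0,-0.12,-1],[8.5,-3.5,-10,0,0,-0.2,-1]])

```text
clock: 12.65
position: [0.5048, -0.0388, 0.1543]
tool_rot: [3.137, 0.001, 1.374]
force: [2.2, -0.0, -1.8]
grip_width: 0.0149
finger_force: 68.5
```

Run:
```python
from h import *
go((.506,.253,.15,1.571))
```

```text
at [ 0.5048 -0.0388  0.1543] rpy [3.137e+00 1.000e-03 1.374e+00] F [ 2.2 -0.  -1.8] w 0.0149 t 12.65
[28.65 -5.58  0.39] [ 0.004  0.001 -0.197] tgt (0.506, 0.253, 0.15, 1.571)
```

>>> play_rows(motion=[[4.4,-0.9,0,0,0,-0.04,-1],[8.8,-1.7,0,0,0,-0.08,-1],[13.2,-2.6,0,0,0,-0.12,-1],[17.6,-3.4,0,0,0,-0.16,-1],[22,-4.3,0,0,0,-0.197,-1]])

```text
clock: 13.15
position: [0.5043, 0.1875, 0.1524]
tool_rot: [3.141, 0.0, 1.573]
force: [0.9, 0.2, -0.6]
grip_width: 0.0145
finger_force: 68.5
```

Run:
```python
from h import *
go((.506,.253,.12,1.571))
```

```text
at [0.5043 0.1875 0.1524] rpy [3.141 0.    1.573] F [ 0.9  0.2 -0.6] w 0.0145 t 13.15
[6.55 0.18 3.24] [0.001 0.    0.002] tgt (0.506, 0.253, 0.12, 1.571)
```

>>> play_rows(motion=[[3,0.1,0.5,0,0,0,-1],[5.5,0.2,1,0,0,0,-1],[6.5,0.2,2,0,0,0,-1],[6.5,0.2,3,0,0,0,-1],[6.5,0.2,4,0,0,0,-1]])

```text
clock: 13.65
position: [0.5064, 0.2495, 0.1107]
tool_rot: [-3.141, 0.001, 1.571]
force: [-0.2, -0.8, -1.7]
grip_width: 0.0145
finger_force: 68.5
```

>>> play_rows(motion=[[0,0,0,0,0,0,-1],[0,0,0,0,0,0,-1],[0,0,0,0,0,0,-1],[0,0,0,0,0,0,-1],[0,0,0,0,0,0,-1]])

```text
clock: 14.15
position: [0.5067, 0.2508, 0.1116]
tool_rot: [3.141, -0.0, 1.571]
force: [-0.5, -0.6, -1.0]
grip_width: 0.0142
finger_force: 68.5
```

Run:
```python
from h import *
p,d,c=grab('wrist');q,e,f=grab('side')
go((.506,.253,.05,1.571))
im=np.hstack([cv2.resize(p[100:400,130:430],(400,400)),cv2.resize(q[110:230,310:430],(400,400))])
cv2.imwrite('pics/on.png',im[:,:,::-1])
for n in ('wrist','side'):
  P=pts(n)
  for a,b in ((.02,.06),(.115,.121),(.121,.127),(.127,.133)):
    m=(P[...,2]>a)&(P[...,2]<b)&(abs(P[...,0]-.506)<.06)&(abs(P[...,1]-.253)<.08)
    Q=P[m]
    if len(Q)>5:
        r=cv2.minAreaRect(Q[:,:2].astype(np.float32)); print(n,a,len(Q),np.round(r[0],4),np.round(r[1],4),round(r[2],1),Q.min(0).round(4),Q.max(0).round(4))
```

```text
at [0.5065 0.2509 0.1115] rpy [ 3.141 -0.     1.572] F [ 0.1 -0.7 -2.4] w 0.0149 t 14.25
[ 0.21 -0.05  6.15] [ 0.    -0.     0.001] tgt (0.506, 0.253, 0.05, 1.571)
wrist 0.115 147 [0.5074 0.3085] [0.0026 0.0826] 89.7 [0.466 0.307 0.115] [0.5487 0.3096 0.121 ]
wrist 0.121 15507 [0.5062 0.251 ] [0.0815 0.1132] 0.1 [0.4654 0.1944 0.121 ] [0.547  0.3075 0.127 ]
wrist 0.127 929 [0.5063 0.2523] [0.1093 0.0784] 89.9 [0.467  0.1976 0.127 ] [0.5455 0.3069 0.133 ]
side 0.02 1750 [0.5072 0.2506] [0.1045 0.0757] 89.5 [0.469  0.1981 0.02  ] [0.5449 0.3028 0.0586]
side 0.115 196 [0.533  0.2292] [0.1398 0.0668] 54.0 [0.4658 0.1911 0.115 ] [0.5493 0.3053 0.121 ]
side 0.121 863 [0.507  0.2486] [0.1142 0.0828] 89.1 [0.4648 0.1919 0.121 ] [0.5485 0.3059 0.127 ]
side 0.127 246 [0.508 0.248] [0.0797 0.1116] 0.3 [0.4682 0.1924 0.127 ] [0.5481 0.304  0.1329]
```

View pics/on.png

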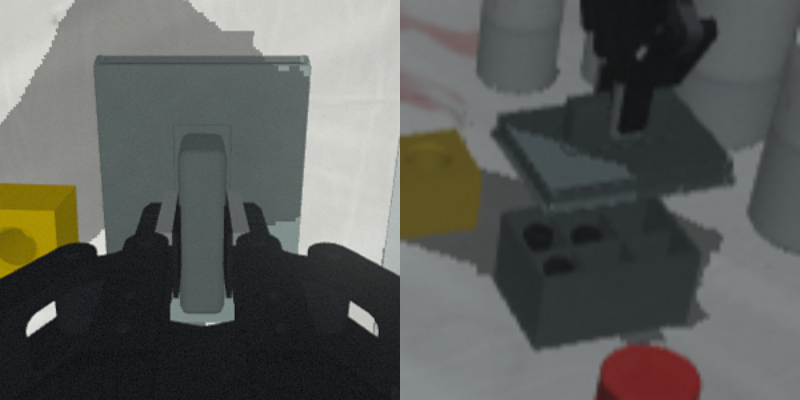

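The lid is level and square over the box, about 2 mm short in y (both cameras agree). I'll shift +2 mm and lower it.

>>> play_rows(motion=[[0.2,0,1,0,0,0,-1],[0.2,0,2,0,0,0,-1],[0.2,0,3,0,0,0,-1],[0.2,0,4,0,0,0,-1],[0.2,0,4.6,0,0,0,-1]])

```text
clock: 14.75
position: [0.506, 0.2527, 0.0639]
tool_rot: [-3.14, 0.001, 1.572]
force: [-0.1, 0.0, -1.5]
grip_width: 0.0145
finger_force: 68.5
```

>>> play_rows(motion=[[0,0,0.2,0,0,0,-1],[0,0,0.5,0,0,0,-1],[0,0,0.8,0,0,0,-1],[0,0,1.1,0,0,0,-1],[0,0,1.4,0,0,0,-1]])

```text
clock: 15.25
position: [0.5066, 0.253, 0.0512]
tool_rot: [3.141, -0.0, 1.572]
force: [0.9, 0.2, -1.5]
grip_width: 0.0145
finger_force: 68.5
```

Run:
```python
from h import *
go((.506,.253,.043,1.571))
```

```text
at [0.5066 0.253  0.0512] rpy [ 3.141 -0.     1.572] F [ 0.9  0.2 -1.5] w 0.0145 t 15.25
[ 0.   -0.06  0.82] [ 0.    -0.     0.001] tgt (0.506, 0.253, 0.043, 1.571)
```

No contact with the skirt now 6 mm over the rim, so I'll continue gently.

>>> play_rows(motion=[[0,0,0.2,0,0,0,-1],[0,0,0.4,0,0,0,-1],[0,0,0.55,0,0,0,-1],[0,0,0.65,0,0,0,-1],[0,0,0.75,0,0,0,-1]])

```text
clock: 15.75
position: [0.5064, 0.2529, 0.0442]
tool_rot: [3.141, 0.0, 1.572]
force: [-6.9, -6.3, 27.0]
grip_width: 0.0146
finger_force: 72.4
```

Run:
```python
from h import *
grab('wrist');go((.506,.253,.043,1.571))
P=pts('wrist');m=(P[...,2]>.045)&(P[...,2]<.07)&(abs(P[...,0]-.506)<.038)&(abs(P[...,1]-.253)<.055)&(abs(P[...,0]-.506)>.012)
Q=P[m];print(np.median(Q[:,2]),len(Q),np.linalg.lstsq(np.c_[Q[:,:2],np.ones(len(Q))],Q[:,2],rcond=None)[0])
```

```text
at [0.5065 0.2529 0.0443] rpy [3.141 0.    1.572] F [-0.9 -2.1  5.7] w 0.0145 t 15.8
[ 0.01 -0.05  0.13] [0.    0.    0.001] tgt (0.506, 0.253, 0.043, 1.571)
0.058457270928049435 11451 [-0.00056944 -0.00106554  0.05904808]
```

The plate top is at z 0.0585, level, and contact was felt, so it is seated. I'll release and withdraw.

>>> play_rows(motion=[[0,0,0,0,0,0,-0.3],[0,0,0,0,0,0,0],[0,0,0,0,0,0,0.3],[0,0,0,0,0,0,0.3],[0,0,0,0,0,0,0.3]])

```text
clock: 16.3
position: [0.5065, 0.2529, 0.0438]
tool_rot: [-3.142, -0.0, 1.572]
force: [0.0, 0.9, 0.0]
grip_width: 0.0555
finger_force: 0.0
```

>>> play_rows(motion=[[0,0,-2,0,0,0,0.3],[0,0,-5,0,0,0,0.3],[0,0,-9,0,0,0,0.3],[0,0,-12,0,0,0,0.3],[0,0,-13,0,0,0,0.3]])

```text
clock: 16.8
position: [0.5075, 0.2536, 0.1769]
tool_rot: [3.138, -0.002, 1.572]
force: [0.6, -0.9, -0.9]
grip_width: 0.0555
finger_force: 0.0
```

>>> play_rows(motion=[[-4,0,-1,0,0,0,0.3],[-8,0,-2,0,0,0,0.3],[-12,0,-2,0,0,0,0.3],[-13,0,-2,0,0,0,0.3],[-13,0,-2,0,0,0,0.3]])

```text
clock: 17.3
position: [0.5067, 0.1212, 0.1935]
tool_rot: [-3.141, 0.001, 1.569]
force: [1.1, 0.4, 0.2]
grip_width: 0.0553
finger_force: 0.0
```

Run:
```python
from h import *
p=grab('wrist')[0];q=grab('side')[0];go((.506,.253,.2,1.571))
for n in ('wrist','side'):
  P=pts(n);m=(P[...,2]>.045)&(P[...,2]<.07)&(abs(P[...,0]-.506)<.038)&(abs(P[...,1]-.253)<.053)&(abs(P[...,0]-.506)>.012)
  Q=P[m];print(n,np.median(Q[:,2]),len(Q),np.linalg.lstsq(np.c_[Q[:,:2],np.ones(len(Q))],Q[:,2],rcond=None)[0])
cv2.imwrite('pics/end.png',cv2.resize(q[80:290,180:460],(800,600))[:,:,::-1])
```

```text
at [0.5065 0.1239 0.1936] rpy [-3.141e+00 -1.000e-03  1.572e+00] F [-0.   0.5  1.4] w 0.0554 t 17.4
[12.91 -0.03 -0.63] [-0.    -0.001  0.001] tgt (0.506, 0.253, 0.2, 1.571)
wrist 0.05837779200570334 6438 [-0.00073167 -0.00125192  0.05905001]
side 0.05897594967680604 561 [-0.00976065  0.00037323  0.06381346]
```

View pics/end.png

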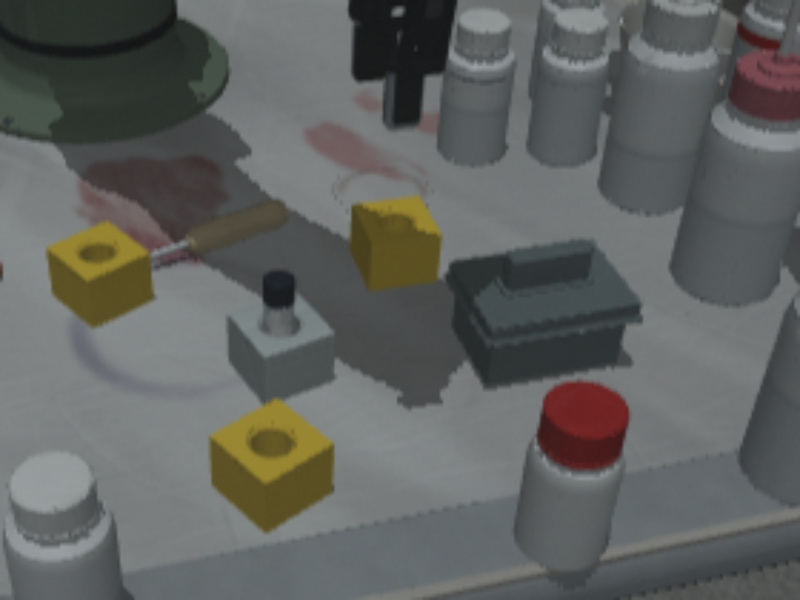

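The picture shows the vial upright in the grey stand at (280,320), the lid seated level on the box at (545,300), the bottles untouched and the gripper clear. I'll hand it in.

```bash
python3 -c "
from workcell import bot
print(bot.job_done())"
```

```text
the job is handed in; nothing more can be done
None
```

The tall vial stands upright in the aluminium stand and the lid sits level and fully down on the box; the job was handed in at about 17 s of the 58 s allowed, with no verdict returned.

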